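# Cull the bent clip, drop the kickstand and hold the frame plumb for riveting

### The job

Get this frame ready for a mate to rivet its clips on. First put the one bent clip from the row in the red reject bin, leaving the three square ones where they lie; then, while the frame still leans on its rest, flip its yellow kickstand down over centre until it snaps against its stop. Last, draw the frame up until it stands plumb with the kickstand's black nylon foot pressed firmly on the bench, and finish still holding the frame there with the gripper, because it tips back if let go; do not disturb the laser level.

Things in the scene. Friction and masses are not known exactly. Their poses are not given: they have to be found in the camera images.
- bent_clip: green-primed angle clip, the odd one of four in a row left of the stand: flat flange 38 (own x) x 50 (own y) x 4 mm lying on the bench, second flange 4 x 50 x 40 mm rising from its +x edge, but splayed 43 deg outwards to +x (angle 133 deg instead of 90), its upper edge 31 mm high and 27 mm out past the flat one. 40 g. Origin under the middle of the flat flange, z up
- clip_a: good clip: same size and colour as the bent one, but its second flange stands square, 42 mm high. Origin under the middle of the flat flange
- clip_b: good clip, as clip_a
- clip_c: good clip, as clip_a
- reject_bin: red open bin fixed to the bench on the right, 130 x 130 x 55 mm high, walls 4 mm. Origin under its middle on the bench
- laser_level: green and black laser level, 55 x 70 x 84 mm, 0.45 kg, standing loose on the bench. Bystander. Origin under its middle
- stand: steel tilting stand bolted to the bench: base plate reaching 50 mm to own -x and 120 mm to own +x, 125 mm to each side, 8 mm thick, with two rest posts behind (+x), about 140 mm high. Own x points from the robot's side to the back, own y along the frame's hinge line to the left. Origin on the bench under the middle of the hinge line, which runs along own y at 30 mm height
- frame (a joint): lean of the aluminium frame on its hinge, rad: 0 = plumb, 0.30 = leaning back (top to the stand's +x) on the rest, as at the start; negative = tipped to the robot's side. Frame 200 mm wide (y), stiles and rail 25 mm thick, top 235 mm above the hinge, 0.7 to 1.1 kg, heavy at the back: let go at plumb it tips back. Drawing it up takes 1 to 4 N at the rail
- rail_top (a point): middle of the top face of the frame's top rail (channel 25 mm thick, 25 mm high, 4 mm web in its middle plane below), moving with the frame; z axis up along the frame, y along the rail, x to the back. Free for a grip across the rail: the two green longeron stubs behind (90 mm long, top 26 mm below this point) start 50 mm either side of it
- kickstand (a joint): swing of the yellow kickstand about its hub, rad: 0 = stowed, level to the stand's +y; grows as it swings down and forward to 1.951 = on its down stop. An over-centre spring holds it at both ends, tipping over at 0.85; 1 to 2 N at the foot turns it. Leg direction in the axes of point rail_top: cos(q)*(0,1,0) + sin(q)*(-0.531,0,-0.847)
- kick_foot (a point): centre of the round end (radius 11 mm) of the black nylon foot, 151 mm from the hub; the foot is 22 mm thick over its last 39 mm, the leg 14 mm. Stowed, the last 80 mm lies free outside the frame's left edge, 130 mm above the bench. On its stop it clears the bench by 30 mm while the frame leans on its rest, and stands on the bench when the frame is plumb
- kick_hub (a point): centre of the kickstand's hub on the front of the frame, 40 mm in front of (-x), 30 mm left of (+y) and 100 mm above the middle of the hinge line in the frame's axes; the axis is tilted
Not all that is in view belongs to the job. There is more than one size of the reject_bin; the job needs the larger.

How it is judged (in metres and radians):
On the way, in this order (a step that is already met when the one before it is completed fails the run):
1. the bent clip lies in the reject bin, let go (x of bent_clip in the frame of reject_bin between -0.065 and 0.065 m and y of bent_clip in the frame of reject_bin between -0.065 and 0.065 m and height (world z) of bent_clip below 0.05 m and contact force between the fingers and bent_clip below 0.1 N and linear speed of bent_clip below 0.05 m/s), for 0.1 s.
2. the kickstand is down against its stop while the frame still leans back (value of joint kickstand above 1.87 rad and value of joint frame above 0.15 rad), for 0.1 s.
At the end, for the whole second after the job is handed in: The bent clip lies in the reject bin; the kickstand is against its down stop (at least 1.87 rad); the frame stays within 2 degrees of plumb with the kickstand's foot bearing on the bench with more than 0.5 N, held there by the gripper's fingers (contact over 0.5 N), not by the kickstand (x of bent_clip in the frame of reject_bin between -0.065 and 0.065 m and y of bent_clip in the frame of reject_bin between -0.065 and 0.065 m and height (world z) of bent_clip below 0.05 m and value of joint kickstand above 1.87 rad and value of joint frame between -0.035 and 0.035 rad and contact force between kickstand and table above 0.5 N and contact force between the fingers and frame above 0.5 N and contact force between the fingers and kickstand below 0.5 N); the arm keeps its last pose, push and grip.
It fails at once if the frame is drawn up off its rest (lean under 0.13 rad) with the kickstand not yet down (value of joint frame below 0.13 rad and value of joint kickstand below 1.6 rad).
It fails at once if a good clip is shifted by more than 15 mm (distance of any of clip_a, clip_b, clip_c from where it was at the start of the episode above 0.015 m).
It fails at once if the laser level is shifted by more than 10 mm or tipped (distance of laser_level from where it was at the start of the episode above 0.01 m or angle between laser_level's own z axis and vertical above 0.15 rad).
It also fails if it takes over 72 s, if anything falls off the work surface, if the arm or the gripper's body presses on something with over 40 N, if the wrist force passes 120 N, or if a joint passes its speed limit or range.

### The arm

A 6-joint arm with a two-finger parallel gripper is mounted at the origin on the work surface. World frame = base frame: x ahead of the robot, y to its left, z up, the work surface at z = 0. Lengths are in mm, angles in rad, forces in N, time in s.
With the tool pointing down it reaches from about 225 to 875 mm from the base axis. Payload 3.4 kg.
Tool frame: the origin (TCP) lies between the finger pads; the fingertips stand 14 mm ahead of it and the grasp point (between the pads) lies 5 mm behind it; z points along the fingers, y is the direction in which the jaws open and shut (so a half turn about z gives the same grasp; the last joint's range is limited). The gripper opens to 85 mm and grips with 20 to 120 N. Pads are 22 mm wide; open, the fingers measure 114 mm over their backs; the gripper's body (76 mm by 85 mm) begins 54 mm behind the grasp point. The pads swing forward as they close: fully open they stand 13 mm farther back than shut.
Start: joints at [0.984, 0.276, 1.505, -0, 1.361, -0.121], TCP at [258.275, 513.766, 245.328] pointing down, gripper open.
Joint ranges: [-2.89, 2.89], [-0.75, 2.08], [0.22, 2.7], [-1.18, 4.32], [0.11, 2.71], [-2.7, 2.7]. Speed limits (rad/s): [2.57, 2.57, 3.14, 3.14, 3.14, 3.14].

### API

Orientations are given as a unit quaternion [w, x, y, z].
In Python, from cell import arm gives the robot as it stands.
- The arm moves only by the shell command python3 -m creep 'ROWS' [OPENING] [FORCE]. ROWS is JSON, a list of rows, each a list of 6 numbers: the shift along the tool's x, y, z in m, then the turn, a rotation vector about the tool's x, y, z in rad. A call has 1 to 8 rows; each row is the pose to reach, as a shift and turn from the pose commanded when the call began, along the tool's axes at that moment; what a row does not reach only later rows make up. A row lasts 1/12 s, in which the tool goes at most 41.7 mm and 7.16 degrees, less where a joint would pass 70% of its speed; a pose out of reach is approached as far as the arm can. A call with a gripper value outside its range is refused whole. OPENING is the opening, from -1 (shut) to 1 (fully open), set as the call begins (- or left out, the last holds). The fingers move at their own pace and stop on an object; FORCE is the grip in N (left out, the last holds). Time passes only in rows, so rows that repeat a pose let the fingers close. It gives the time, the measured TCP pose, the force and the opening at its end, in the units of the state.
- arm.sense(): the state, without advancing time (a new reading comes with each control period).
- arm.get_image(name): name is "scene" or "top"; returns the picture (480x640x3 uint8, blue, green, red); there is no depth.
- arm.camera_params(name): a dict with "camera_matrix" (3x3 intrinsics, pixels), "xyz" and "attitude" of the camera in the world. Camera axes: x right, y down, z forward; pixel columns grow to the right and rows downward; lengths in mm; the calibration is good to about 2 mm. A picture is of the moment at which its call begins. camera_params takes no time and is no camera call.
- arm.close_job(): hands the job in, once; it reports no verdict.
The state is a dict: "time": time; "q": joint angles; "qvel": joint speeds; "joint_torque": joint torques, N m; "eef_pos": TCP position; "eef_rot": TCP orientation; "wrist_force": force on the tool from outside, world axes, zero at the start; "moment": the same for the moment, N m; "gripper_width": finger opening in mm.
Only numpy, scipy, OpenCV 4.12 (cv2) and the standard library are available. Lean on these libraries where they do the work, as an engineer would, in place of code of your own. Each camera call takes 0.05 s, during which the arm holds its last target.

## Working session

There is one attempt and no reset: what is moved stays moved. The work goes in short steps, Python scripts to look and compute and a shell command to move; the robot and the scene stay as the last step left them, time stands still between calls to the robot, and variables do not carry over. Pictures are saved under pics/ and viewed, and the job is handed in when it is done.

```bash
ls; mkdir -p pics; python3 - <<'E'
from cell import arm
import cv2
for n in("scene","top"):
    p=arm.camera_params(n);print(n,p)
    cv2.imwrite(f"pics/{n}0.png",arm.get_image(n))
print(arm.sense())
E
```

```text
pics
scene {'camera_matrix': array([[613.15087421,   0.        , 318.18625199],
       [  0.        , 613.15087421, 240.48615949],
       [  0.        ,   0.        ,   1.        ]]), 'xyz': array([1425.54628672,   68.49806846, 1584.86470035]), 'attitude': array([-0.1891998 ,  0.63795583,  0.71308065, -0.22075275])}
top {'camera_matrix': array([[520.10918213,   0.        , 323.0441366 ],
       [  0.        , 520.10918213, 246.3757575 ],
       [  0.        ,   0.        ,   1.        ]]), 'xyz': array([ 321.55596855,  -80.2994124 , 1284.46522745]), 'attitude': array([-0.06088161,  0.70886951, -0.70109228,  0.04761365])}
{'time': 0.1, 'q': array([ 9.83985277e-01,  2.76546690e-01,  1.50598539e+00, -8.07421647e-07,
        1.36069574e+00, -1.21016999e-01]), 'qvel': array([ 3.74791910e-04, -6.95803283e-04, -1.75963637e-03, -1.32198040e-05,
        1.02981804e-03,  1.29519253e-03]), 'joint_torque': array([ 1.07763488e-03, -4.17697906e+01, -2.46405011e+01, -3.66622153e-04,
        5.79109619e-03,  1.09235224e-06]), 'eef_pos': array([258.02292033, 513.37161295, 244.52609418]), 'eef_rot': array([-2.82980711e-04,  2.30797140e-01,  9.73001548e-01, -7.67048039e-04]), 'wrist_force': array([-0.10190314,  0.81189827,  0.46470305]), 'moment': array([2.00409465e-05, 2.19760619e-02, 1.23283190e-02]), 'gripper_width': 85.61840781826257}
```

View pics/scene0.png

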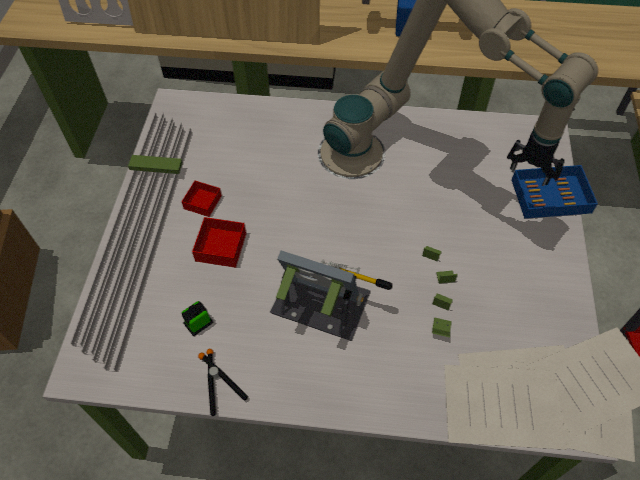

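View pics/top0.png

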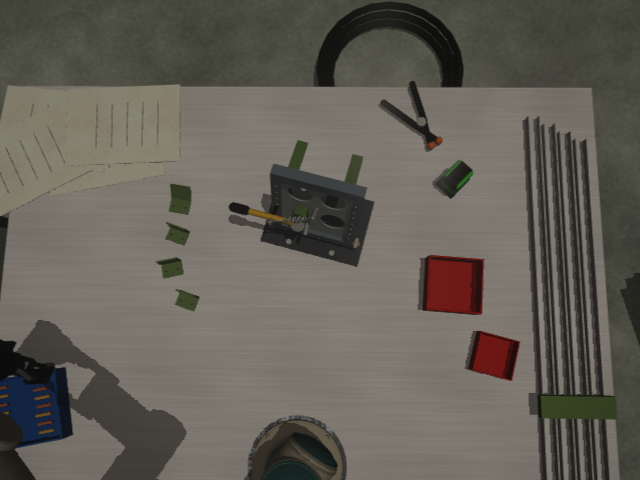

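The top view shows four clips at (180,198), (177,233), (170,268) and (187,299). It also shows the large bin at (453,285), the small bin at (493,355), the laser at (455,178) and the stand at about (318,215). The clip at (180,198) looks like the odd one, so I'll check it in close crops.

```bash
cat > h.py <<'E'
import numpy as np, cv2
from scipy.spatial.transform import Rotation as R
from cell import arm
P={n:arm.camera_params(n) for n in("scene","top")}
def rot(q): return R.from_quat([q[1],q[2],q[3],q[0]])
def ray(n,uv):
    p=P[n];d=np.linalg.inv(p["camera_matrix"])@np.array([uv[0],uv[1],1.]);return p["xyz"],rot(p["attitude"]).apply(d)
def plane(n,uv,z=0):
    o,d=ray(n,uv);return o+d*(z-o[2])/d[2]
def proj(n,X):
    p=P[n];c=rot(p["attitude"]).inv().apply(np.atleast_2d(X)-p["xyz"]);c=(p["camera_matrix"]@c.T).T;return c[:,:2]/c[:,2:]
def tri(u1,u2,a="scene",b="top"):
    o1,d1=ray(a,u1);o2,d2=ray(b,u2);d1=d1/np.linalg.norm(d1);d2=d2/np.linalg.norm(d2)
    A=np.c_[d1,-d2];s=np.linalg.lstsq(A,o2-o1,rcond=None)[0];x=o1+s[0]*d1;y=o2+s[1]*d2
    return (x+y)/2,np.linalg.norm(x-y)
E
python3 - <<'E'
from h import *
t=cv2.imread("pics/top0.png");s=cv2.imread("pics/scene0.png")
a=cv2.resize(t[175:315,140:220],None,fx=4,fy=4,interpolation=cv2.INTER_CUBIC)
b=cv2.resize(s[235:345,415:465],None,fx=5,fy=5,interpolation=cv2.INTER_CUBIC)
H=560;c=np.zeros((H,320+10+250,3),np.uint8);c[:,:320]=a;c[:550,330:]=b
cv2.imwrite("pics/clips.png",c)
cv2.imwrite("pics/st.png",cv2.resize(t[130:280,220:390],None,fx=4,fy=4,interpolation=cv2.INTER_CUBIC))
cv2.imwrite("pics/ss.png",cv2.resize(s[240:345,260:400],None,fx=5,fy=5,interpolation=cv2.INTER_CUBIC))
E
```

```text
(no output)
```

View pics/clips.png

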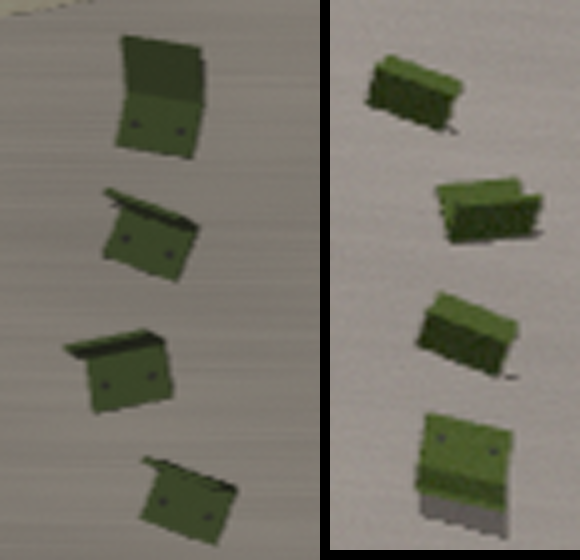

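View pics/st.png

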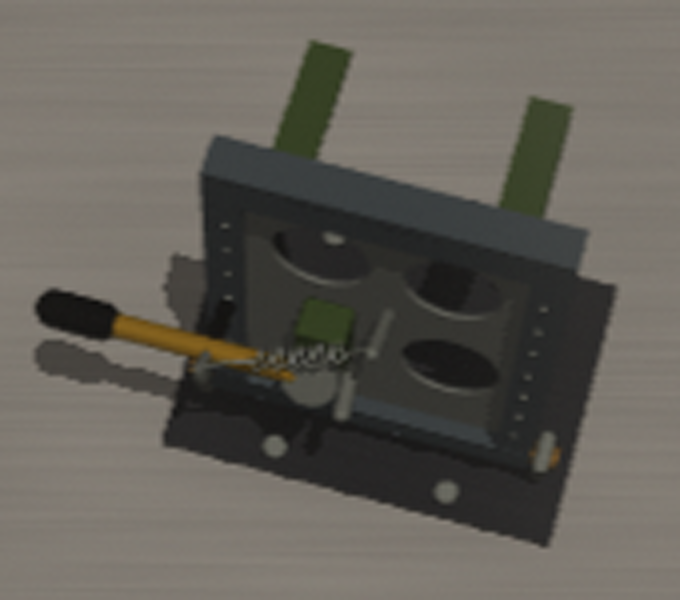

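View pics/ss.png

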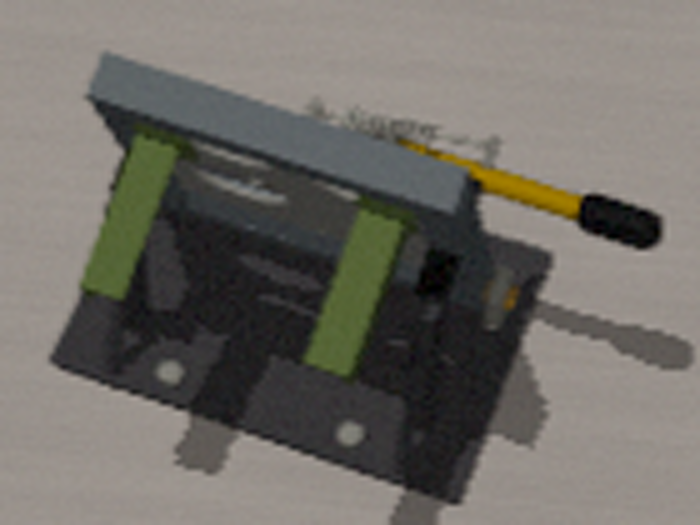

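The odd clip is the one at top (180,198) and scene (442,327), whose second flange is splayed. The other three stand square. Next I'll measure the clip, the bin and the stand.

```bash
python3 - <<'E'
from h import *
np.set_printoptions(precision=1,suppress=True)
T=lambda x,y:(140+x/4-.4,175+y/4-.4)
print("clip top: front edge",plane("top",T(115,147),4),plane("top",T(192,158),4),"fold",plane("top",T(123,93),4),plane("top",T(203,105),4),"lip",plane("top",T(122,36),31),plane("top",T(201,48),31))
S=lambda x,y:(415+(x-330)/5-.4,235+y/5-.4)
print("clip scene front",plane("scene",S(428,412),4),plane("scene",S(512,430),4),"lip?",plane("scene",S(418,490),31),plane("scene",S(508,508),31))
a=lambda x,y:(220+x/4-.4,130+y/4-.4); b=lambda x,y:(260+x/5-.4,240+y/5-.4)
print("plate top",[plane("top",a(*p),8) for p in((165,443),(548,545),(613,287))])
print("plate scene",[plane("scene",b(*p),8) for p in((50,362),(460,503),(550,255))])
# rail: top front corners and back corners
print("rail front L",tri(b(470,172),a(203,177)),"rail front R",tri(b(107,52),a(580,270)))
print("rail back L",tri(b(465,210),a(213,137)),"back R",tri(b(93,97),a(585,232)))
print("foot",tri(b(635,220),a(58,307)))
print("foot tip",tri(b(661,225),a(36,303)))
# bins
t=cv2.imread("pics/top0.png");h=cv2.cvtColor(t,cv2.COLOR_BGR2HSV)
m=((h[...,0]<8)|(h[...,0]>172))&(h[...,1]>150)
n,l,st,c=cv2.connectedComponentsWithStats(m.astype(np.uint8))
for i in range(1,n):
    if st[i,4]>200:
        cs=cv2.findContours((l==i).astype(np.uint8),0,1)[0][0];r=cv2.minAreaRect(cs);bp=cv2.boxPoints(r);print(c[i],r,[plane("top",p,55) for p in bp],plane("top",r[0],55))
s=cv2.imread("pics/scene0.png")
E
```

```text
clip top: front edge [605.6 337.8   4. ] [598.9 288.5   4. ] fold [640.7 334.8   4. ] [633.3 283.3   4. ] lip [670.6 328.8  31. ] [663.2 278.8  31. ]
clip scene front [602.3 288.4   4. ] [608.6 336.    4. ] lip? [665.1 279.7  31. ] [670.6 329.   31. ]
plate top [array([532.8, 100.3,   8. ]), array([ 471.2, -138.4,    8. ]), array([ 634.8, -178.8,    8. ])]
plate scene [array([ 639.6, -181.4,    8. ]), array([701.5,  60.1,   8. ]), array([538.5,  99.2,   8. ])]
rail front L (array([631.6,  50.9, 250.5]), np.float64(0.538119955525434)) rail front R (array([ 582.7, -142.1,  255.1]), np.float64(1.8223556719868788))
rail back L (array([653.3,  48.4, 248.9]), np.float64(4.265465166306401)) back R (array([ 605.1, -145.9,  246.2]), np.float64(0.4224569892816007))
foot (array([587.7, 142.3, 143.3]), np.float64(3.303264811698864))
foot tip (array([589.7, 155.6, 143.6]), np.float64(1.6933512380276892))
[454.1 284.8] ((454.55401611328125, 284.2082214355469), (56.41447830200195, 55.21272659301758), 3.900493860244751) [array([ 363.8, -295.3,   55. ]), array([ 494. , -306.5,   55. ]), array([ 486.2, -439.3,   55. ]), array([ 356.5, -426.1,   55. ])] [ 424.6 -366.8   55. ]
[493.8 355.1] ((493.7490539550781, 355.06640625), (45.67070007324219, 39.937713623046875), 14.931416511535645) [array([ 231.1, -389.2,   55. ]), array([ 319. , -415.6,   55. ]), array([ 293.4, -516.2,   55. ]), array([ 206.2, -488.8,   55. ])] [ 262.2 -452.5   55. ]
```

The clip's fold is at about (642,307) with yaw −8°. The bin's middle is at (425,−367), and the stand origin is at about (552,−31) with yaw −14.4°. Foot and rail triangulations agree with the model. I'll write a helper that works out each shift in tool axes.

```bash
cat > to.py <<'E'
import sys
from h import *
np.set_printoptions(precision=3,suppress=True)
def to(p,z=None,y=None):
    """target TCP mm, tool z dir, jaw (y) dir world"""
    s=arm.sense();R0=rot(s["eef_rot"]);d=R0.inv().apply(np.array(p,float)-s["eef_pos"])/1000
    rv=np.zeros(3)
    if z is not None:
        z=np.array(z,float);z/=np.linalg.norm(z);y=np.array(y,float);y-=z*(y@z);y/=np.linalg.norm(y)
        best=None
        for sg in(1,-1):
            Rt=R.from_matrix(np.c_[np.cross(sg*y,z),sg*y,z]);r=(R0.inv()*Rt).as_rotvec()
            if best is None or np.linalg.norm(r)<np.linalg.norm(best):best=r
        rv=best
    print("shift",d,"turn",rv,"| dist mm",np.linalg.norm(d)*1000,"deg",np.degrees(np.linalg.norm(rv)),"q",s["q"],"t",s["time"])
O=np.array([552.1,-30.9,0]);yw=np.radians(-14.3)
def W(a): # stand coords -> world
    return O+R.from_euler('z',yw).apply(a)
def D(a): return R.from_euler('z',yw).apply(a)
def fr(a,l=.3): # frame coords (hinge origin) -> stand
    return R.from_euler('y',l).apply(a)+[0,0,30]
def foot(q,l=.3,r=151):
    return fr(np.array([-40,30,100])+r*np.array([-.531*np.sin(q),np.cos(q),-.847*np.sin(q)]),l)
E
python3 - <<'E'
from to import *
to([648,306.5,120],[0,0,-1],[.139,.99,0])
E
```

```text
shift [-0.441 -0.009  0.124] turn [-0.002 -0.    -0.326] | dist mm 458.6771577499576 deg 18.69594226424432 q [ 0.984  0.277  1.506 -0.     1.361 -0.121] t 0.1
```

```bash
python3 -m creep '[[-0.441,-0.009,0.124,0,0,-0.326],[-0.441,-0.009,0.124,0,0,-0.326],[-0.441,-0.009,0.124,0,0,-0.326],[-0.441,-0.009,0.124,0,0,-0.326],[-0.441,-0.009,0.124,0,0,-0.326],[-0.441,-0.009,0.124,0,0,-0.326],[-0.441,-0.009,0.124,0,0,-0.326],[-0.441,-0.009,0.124,0,0,-0.326]]' 1; python3 - <<'E'
from to import *
to([648,306.5,120],[0,0,-1],[.139,.99,0])
E
```

```text
time: 0.77
eef_pos: [539.3, 364.6, 155.3]
eef_rot: [-0.0, 0.07, 0.998, -0.0]
wrist_force: [-0.2, 1.4, 0.2]
gripper_width: 85.5
shift [-0.116 -0.042  0.035] turn [-0.    -0.001 -0.   ] | dist mm 128.21785531166034 deg 0.05657734180534921 q [ 0.488  0.446  1.469  0.     1.227 -0.943] t 0.7667
```

```bash
python3 -m creep '[[-0.116,-0.042,0.035,0,0,0],[-0.116,-0.042,0.035,0,0,0],[-0.116,-0.042,0.035,0,0,0],[-0.116,-0.042,0.035,0,0,0],[-0.116,-0.042,0.035,0,0,0]]'; python3 - <<'E'
from to import *
cv2.imwrite("pics/g1.png",arm.get_image("scene")[230:370,390:530].repeat(4,0).repeat(4,1))
to([648,306.5,15],[0,0,-1],[.139,.99,0])
E
```

```text
time: 1.18
eef_pos: [648.5, 305.9, 118.8]
eef_rot: [-0.001, 0.072, 0.997, -0.001]
wrist_force: [-1.3, -0.1, -0.4]
gripper_width: 85.1
shift [-0.001 -0.001  0.105] turn [-0.001 -0.003 -0.002] | dist mm 104.82598854812198 deg 0.21379406844757146 q [ 0.346  0.566  1.347  0.001  1.232 -1.083] t 1.2333
```

View pics/g1.png

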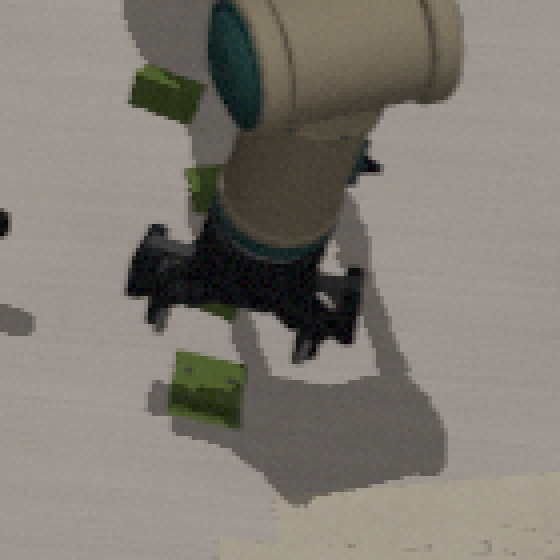

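The open jaws are above the bent clip (clip at picture (207,388)) and lined up with it. The neighbouring clips are clear, so I'll go down.

```bash
python3 -m creep '[[-0.001,-0.001,0.035,0,0,0],[-0.001,-0.001,0.07,0,0,0],[-0.001,-0.001,0.095,0,0,0],[-0.001,-0.001,0.103,0,0,0],[-0.001,-0.001,0.103,0,0,0],[-0.001,-0.001,0.103,0,0,0]]'; python3 -m creep '[[0,0,0,0,0,0],[0,0,0,0,0,0],[0,0,0,0,0,0],[0,0,0,0,0,0],[0,0,0,0,0,0]]' -1 40;  python3 -m creep '[[0,0,0,0,0,0],[0,0,0,0,0,0],[0,0,0,0,0,0]]'
```

```text
time: 1.73
eef_pos: [647.7, 308.2, 19.5]
eef_rot: [0.0, 0.069, 0.998, 0.0]
wrist_force: [-0.0, -0.2, 1.4]
gripper_width: 85.6
time: 2.15
eef_pos: [649.2, 307.6, 20.6]
eef_rot: [0.002, 0.07, 0.998, 0.001]
wrist_force: [0.1, 0.3, 6.1]
gripper_width: 48.2
time: 2.4
eef_pos: [649.3, 307.6, 20.6]
eef_rot: [0.002, 0.07, 0.998, 0.001]
wrist_force: [-0.5, -0.4, 5.8]
gripper_width: 48.7
```

The jaws stopped at 48.7 mm, so the clip is held. I'll lift and carry it around the robot's side of the stand.

```bash
python3 -m creep '[[0,0,-0.04,0,0,0],[0,0,-0.08,0,0,0],[0,0,-0.12,0,0,0],[0,0,-0.15,0,0,0],[0,0,-0.15,0,0,0]]'; python3 - <<'E'
from to import *
cv2.imwrite("pics/g2.png",arm.get_image("scene")[200:340,380:520].repeat(4,0).repeat(4,1))
to([390,20,190],[0,0,-1],[.139,.99,0])
E
```

```text
time: 2.82
eef_pos: [651.8, 308.5, 177.5]
eef_rot: [0.007, 0.07, 0.998, 0.003]
wrist_force: [0.8, 1.4, 1.1]
gripper_width: 48.3
shift [ 0.217 -0.321 -0.02 ] turn [ 0.005  0.009 -0.   ] | dist mm 388.4457126354201 deg 0.5684878325672019 q [ 0.346  0.528  1.277  0.     1.326 -1.085] t 2.8667
```

View pics/g2.png

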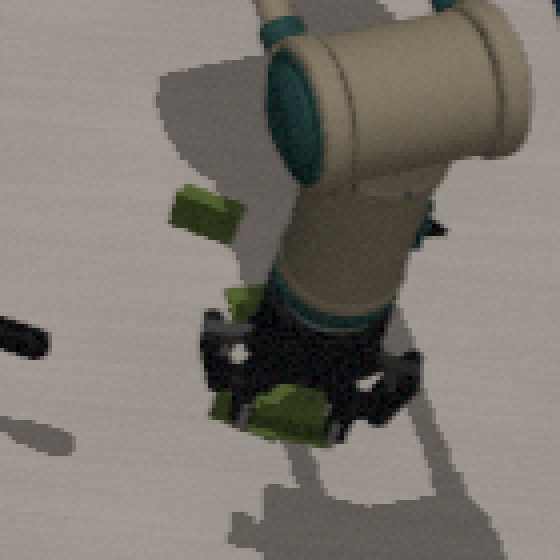

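The clip is up between the fingers and the others are still in place. I'll move over towards the bin.

```bash
python3 -m creep '[[0.035,-0.01,-0.02,0,0,0],[0.07,-0.03,-0.03,0,0,0],[0.217,-0.321,-0.03,0,0,0],[0.217,-0.321,-0.03,0,0,0],[0.217,-0.321,-0.03,0,0,0],[0.217,-0.321,-0.03,0,0,0],[0.217,-0.321,-0.03,0,0,0],[0.217,-0.321,-0.03,0,0,0]]'; python3 - <<'E'
from to import *
to([438,-369,180],[0,0,-1],[.139,.99,0])
to([390,20,180],[0,0,-1],[.139,.99,0])
E
```

```text
time: 3.53
eef_pos: [429.0, 80.6, 196.9]
eef_rot: [-0.001, 0.069, 0.998, -0.0]
wrist_force: [1.4, -0.7, 0.2]
gripper_width: 48.2
shift [-0.071 -0.444  0.017] turn [-0.001 -0.003  0.001] | dist mm 450.00085128554866 deg 0.16471326311284046 q [ 0.026  0.104  1.856 -0.     1.184 -1.406] t 3.5333
shift [ 0.03  -0.065  0.017] turn [-0.001 -0.003  0.001] | dist mm 74.0332372496022 deg 0.16471326311284046 q [ 0.026  0.104  1.856 -0.     1.184 -1.406] t 3.5333
```

```bash
python3 -m creep '[[0.03,-0.065,0.01,0,0,0],[0.03,-0.065,0.01,0,0,0],[-0.071,-0.444,0.01,0,0,0],[-0.071,-0.444,0.01,0,0,0],[-0.071,-0.444,0.01,0,0,0],[-0.071,-0.444,0.01,0,0,0],[-0.071,-0.444,0.01,0,0,0],[-0.071,-0.444,0.01,0,0,0]]';  python3 - <<'E'
from to import *
to([438,-369,150],[0,0,-1],[.139,.99,0])
E
```

```text
time: 4.2
eef_pos: [421.8, -228.0, 187.1]
eef_rot: [-0.001, 0.07, 0.998, 0.001]
wrist_force: [1.2, 0.6, -0.2]
gripper_width: 48.4
shift [-0.036 -0.137  0.037] turn [ 0.002 -0.002 -0.001] | dist mm 146.7068402086693 deg 0.16384243339938762 q [-0.641  0.177  1.793  0.     1.175 -2.071] t 4.2
```

```bash
python3 -m creep '[[-0.036,-0.137,0.037,0,0,0],[-0.036,-0.137,0.037,0,0,0],[-0.036,-0.137,0.037,0,0,0],[-0.036,-0.137,0.037,0,0,0],[-0.036,-0.137,0.037,0,0,0]]';  python3 - <<'E'
from to import *
cv2.imwrite("pics/b1.png",arm.get_image("top")[210:350,370:550].repeat(4,0).repeat(4,1))
to([438,-369,34],[0,0,-1],[.139,.99,0])
E
```

```text
time: 4.62
eef_pos: [438.8, -371.4, 148.0]
eef_rot: [-0.001, 0.072, 0.997, 0.0]
wrist_force: [0.5, -0.5, 0.5]
gripper_width: 48.2
shift [-0.    -0.001  0.115] turn [ 0.003 -0.003 -0.003] | dist mm 114.5915559723864 deg 0.32266687584109977 q [-0.82   0.344  1.657  0.     1.145 -2.248] t 4.6667
```

View pics/b1.png

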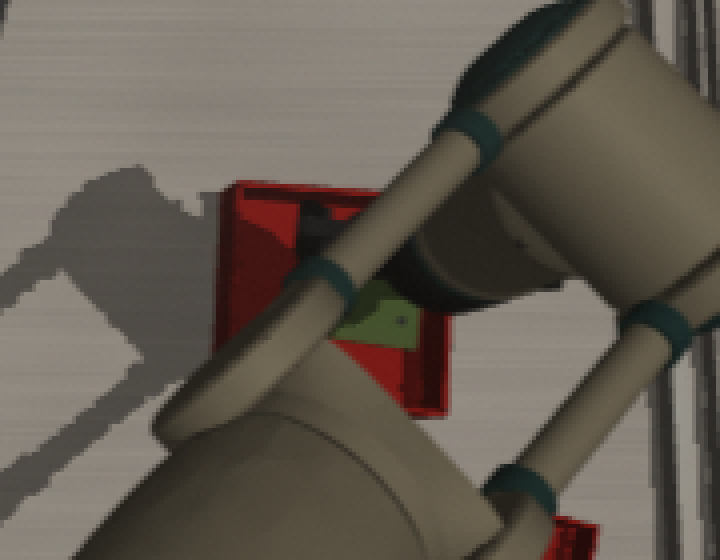

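The held clip is over the large bin. Its shift to the right is parallax from its height. I'll lower it and open part way.

```bash
python3 -m creep '[[0,-0.001,0.035,0,0,0],[0,-0.001,0.07,0,0,0],[0,-0.001,0.1,0,0,0],[0,-0.001,0.113,0,0,0],[0,-0.001,0.113,0,0,0],[0,-0.001,0.113,0,0,0]]'; python3 -m creep '[[0,0,0,0,0,0],[0,0,0,0,0,0],[0,0,0,0,0,0],[0,0,0,0,0,0]]' 0.5;  python3 -m creep '[[0,0,-0.03,0,0,0],[0,0,-0.07,0,0,0],[0,0,-0.11,0,0,0],[0,0,-0.15,0,0,0],[0,0,-0.18,0,0,0],[0,0,-0.18,0,0,0]]'
```

```text
time: 5.17
eef_pos: [438.8, -366.3, 37.7]
eef_rot: [-0.001, 0.069, 0.998, 0.001]
wrist_force: [-0.5, -0.5, 1.2]
gripper_width: 48.3
time: 5.5
eef_pos: [440.0, -368.6, 39.6]
eef_rot: [0.001, 0.07, 0.998, -0.001]
wrist_force: [-0.6, -0.3, 0.4]
gripper_width: 64.0
time: 6.0
eef_pos: [442.2, -371.1, 226.6]
eef_rot: [0.006, 0.07, 0.998, -0.005]
wrist_force: [-0.3, -0.2, 0.2]
gripper_width: 64.4
```

```bash
python3 - <<'E'
from to import *
to([385,-100,290])
E
python3 -m creep '[[0,0.25,-0.07,0,0,0],[0,0.25,-0.07,0,0,0],[0,0.25,-0.07,0,0,0],[0,0.25,-0.07,0,0,0],[0,0.25,-0.07,0,0,0],[0,0.25,-0.07,0,0,0],[0,0.25,-0.07,0,0,0]]' -1 30
python3 - <<'E'
from to import *
i=arm.get_image("scene");cv2.imwrite("pics/b2.png",i[180:400,150:480].repeat(2,0).repeat(2,1))
i=arm.get_image("top");cv2.imwrite("pics/b3.png",i)
z=[.652,0,-.757]
to(W([-42,170,240]),D(z),D([0,1,0]))
to([390,40,290])
print(W(foot(0,r=151)),W(foot(0,r=112)))
E
```

```text
shift [ 0.094  0.26  -0.067] turn [0. 0. 0.] | dist mm 284.2121466826103 deg 0.0 q [-0.819  0.282  1.543  0.     1.301 -2.25 ] t 6.0
time: 6.58
eef_pos: [474.7, -115.5, 290.5]
eef_rot: [0.002, 0.068, 0.998, 0.001]
wrist_force: [-0.5, 0.3, -0.1]
gripper_width: 0.1
shift [-0.042  0.271  0.049] turn [ 0.04  -0.708  0.109] | dist mm 279.04133865435796 deg 41.100641275777164 q [-0.388  0.121  1.599  0.     1.42  -1.823] t 6.6833
shift [ 0.105  0.146 -0.001] turn [0. 0. 0.] | dist mm 179.9464431746406 deg 0.0 q [-0.388  0.121  1.599  0.     1.42  -1.823] t 6.6833
[588.414 146.631 137.354] [578.781 108.84  137.354]
```

View pics/b2.png

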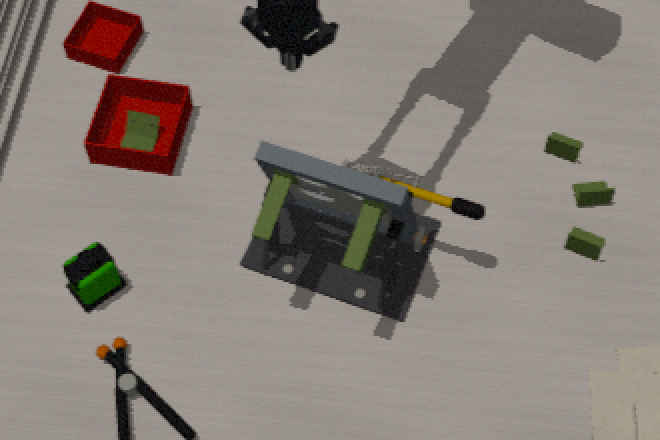

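View pics/b3.png

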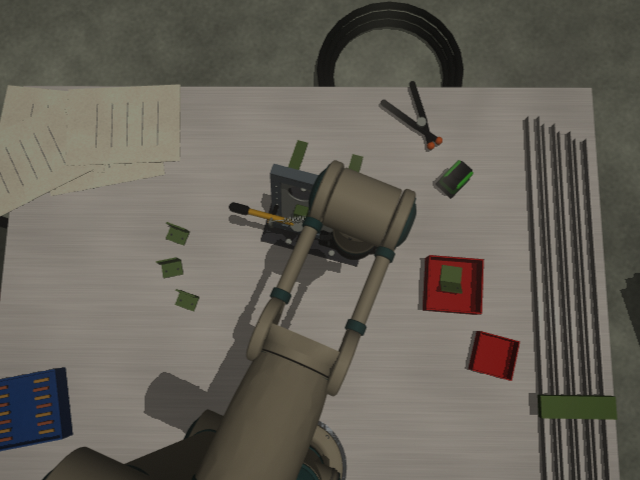

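The bent clip lies in the large bin, at (140,131) in b2 and (452,279) in top. The other clips and the laser have not moved. Before approaching I'll check that my predicted kickstand points fall on it in both views.

```bash
python3 - <<'E'
from to import *
for n,f in(("scene","pics/scene0.png"),("top","pics/top0.png")):
    i=cv2.imread(f);k=cv2.cvtColor(i,cv2.COLOR_BGR2GRAY)
    u=proj(n,[W(foot(0,r=r)) for r in(162,151,112,80)]);print(n,u)
    c=u[1].astype(int);x0,y0=c[0]-40,c[1]-30
    im=cv2.resize(i[y0:y0+60,x0:x0+100],None,fx=6,fy=6,interpolation=cv2.INTER_CUBIC)
    for p in u: cv2.circle(im,tuple(int(v) for v in ((p-[x0,y0]+.5)*6)),3,(0,0,255),-1)
    for p in proj(n,[W(fr(np.array([-12.5,s,235]))) for s in(100,-100)]+[W(fr(np.array([12.5,100,235])))]): cv2.circle(im,tuple(int(v) for v in ((p-[x0,y0]+.5)*6)),3,(255,0,255),-1)
    cv2.imwrite(f"pics/p_{n}.png",im)
a=cv2.imread("pics/p_scene.png");b=cv2.imread("pics/p_top.png");cv2.imwrite("pics/p.png",cv2.resize(np.vstack([a,b]),None,fx=.8,fy=.8))
E
```

```text
scene [[392.519 286.216]
 [388.618 284.974]
 [374.872 280.599]
 [363.692 277.041]]
top [[228.793 205.336]
 [233.431 206.543]
 [249.914 210.836]
 [263.485 214.37 ]]
```

View pics/p.png

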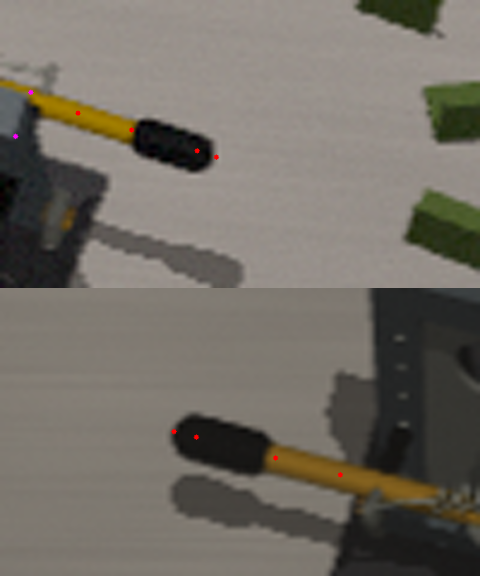

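The model fits within about 2 mm. Next is the tilted pre-approach behind the foot.

```bash
python3 -m creep '[[0.03,0.13,0,0,0,0],[0.03,0.13,0,0,0,0],[0.03,0.13,0,0,0,0],[-0.042,0.271,0.03,0.04,-0.708,0.109],[-0.042,0.271,0.03,0.04,-0.708,0.109],[-0.042,0.271,0.03,0.04,-0.708,0.109],[-0.042,0.271,0.03,0.04,-0.708,0.109],[-0.042,0.271,0.03,0.04,-0.708,0.109]]'
python3 - <<'E'
from to import *
z=[.652,0,-.757]
to(W([-42,170,240]),D(z),D([0,1,0]))
E
```

```text
time: 7.35
eef_pos: [555.9, 141.9, 258.1]
eef_rot: [0.284, 0.111, 0.952, -0.037]
wrist_force: [0.3, -1.8, -0.2]
gripper_width: -0.0
shift [0.012 0.002 0.013] turn [ 0.003 -0.131  0.017] | dist mm 18.404980131777513 deg 7.560620087785696 q [ 0.304  0.066  1.889 -0.446  0.728 -0.768] t 7.35
```

```bash
python3 -m creep '[[0.012,0.002,0.013,0.003,-0.131,0.017],[0.012,0.002,0.013,0.003,-0.131,0.017],[0.012,0.002,0.013,0.003,-0.131,0.017],[0.012,0.002,0.013,0.003,-0.131,0.017]]'
python3 - <<'E'
from to import *
z=[.652,0,-.757]
to(W([23,170,164.7]),D(z),D([0,1,0]))
E
```

```text
time: 7.68
eef_pos: [549.9, 140.7, 239.3]
eef_rot: [0.341, 0.117, 0.932, -0.046]
wrist_force: [0.7, -0.7, 0.5]
gripper_width: 0.0
shift [-0.003  0.005  0.101] turn [-0.007 -0.009  0.002] | dist mm 100.70417184102247 deg 0.6771945743219124 q [ 0.36   0.067  2.014 -0.74   0.59  -0.433] t 7.6833
```

```bash
python3 -m creep '[[-0.003,0.005,0.035,0,0,0],[-0.003,0.005,0.07,0,0,0],[-0.003,0.005,0.095,0,0,0],[-0.003,0.005,0.101,0,0,0],[-0.003,0.005,0.101,0,0,0],[-0.003,0.005,0.101,0,0,0]]'
python3 - <<'E'
from to import *
a=arm.get_image("scene")[190:330,320:460].repeat(4,0).repeat(4,1)
cv2.imwrite("pics/k1.png",a)
z=[.652,0,-.757]
to(W([23,170,164.7]),D(z),D([0,1,0]))
t=np.array([-.757,0,-.652])
for q in(0,.2,.4,.6,.8,1.,1.2):to(W(foot(q,r=140)-t*20),D(z),D([0,1,0]))
E
```

```text
time: 8.18
eef_pos: [618.6, 128.5, 166.9]
eef_rot: [0.343, 0.119, 0.931, -0.045]
wrist_force: [-0.1, 0.4, 0.5]
gripper_width: -0.1
shift [ 0.003 -0.001  0.001] turn [-0.004 -0.004 -0.002] | dist mm 3.4972957128625954 deg 0.35848992610140257 q [ 0.28   0.237  2.024 -0.964  0.416 -0.228] t 8.2333
shift [ 0.025 -0.001  0.001] turn [-0.004 -0.004 -0.002] | dist mm 24.98769677472235 deg 0.35848992610140257 q [ 0.28   0.237  2.024 -0.964  0.416 -0.228] t 8.2333
shift [ 0.053 -0.004  0.001] turn [-0.004 -0.004 -0.002] | dist mm 52.90346942079465 deg 0.35848992610140257 q [ 0.28   0.237  2.024 -0.964  0.416 -0.228] t 8.2333
shift [ 0.079 -0.012  0.001] turn [-0.004 -0.004 -0.002] | dist mm 80.39078452734293 deg 0.35848992610140257 q [ 0.28   0.237  2.024 -0.964  0.416 -0.228] t 8.2333
shift [ 0.104 -0.026  0.002] turn [-0.004 -0.004 -0.002] | dist mm 107.09894377722566 deg 0.35848992610140257 q [ 0.28   0.237  2.024 -0.964  0.416 -0.228] t 8.2333
shift [ 0.125 -0.044  0.002] turn [-0.004 -0.004 -0.002] | dist mm 132.74751901453394 deg 0.35848992610140257 q [ 0.28   0.237  2.024 -0.964  0.416 -0.228] t 8.2333
shift [ 0.143 -0.066  0.002] turn [-0.004 -0.004 -0.002] | dist mm 157.0760134441407 deg 0.35848992610140257 q [ 0.28   0.237  2.024 -0.964  0.416 -0.228] t 8.2333
shift [ 0.155 -0.091  0.002] turn [-0.004 -0.004 -0.002] | dist mm 179.83958502592296 deg 0.35848992610140257 q [ 0.28   0.237  2.024 -0.964  0.416 -0.228] t 8.2333
```

View pics/k1.png

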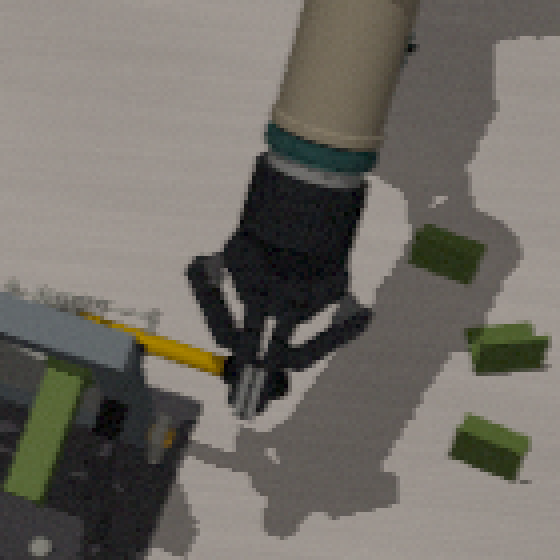

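The closed fingers sit just behind and above the foot, at about (250,390) in the picture, on the camera's side. I'll push along the arc, first to about 0.4 rad.

```bash
python3 -m creep '[[0.012,-0.001,0.001,0,0,0],[0.025,-0.001,0.001,0,0,0],[0.039,-0.002,0.001,0,0,0],[0.053,-0.004,0.001,0,0,0],[0.066,-0.008,0.001,0,0,0],[0.079,-0.012,0.001,0,0,0],[0.079,-0.012,0.001,0,0,0]]'
python3 - <<'E'
from to import *
a=arm.get_image("scene")[200:340,260:440].repeat(4,0).repeat(4,1)
cv2.imwrite("pics/k2.png",a)
z=[.652,0,-.757]
t=np.array([-.757,0,-.652])
for q in(.4,.6,.8,1.,1.2,1.4):to(W(foot(q,r=140)-t*20),D(z),D([0,1,0]))
E
```

```text
time: 8.82
eef_pos: [557.7, 134.6, 127.8]
eef_rot: [0.331, 0.119, 0.935, -0.045]
wrist_force: [-0.5, -0.5, 0.6]
gripper_width: -0.2
shift [ 0.009 -0.003  0.01 ] turn [-0.007 -0.029 -0.   ] | dist mm 13.727869103679494 deg 1.6846249823711608 q [ 0.33   0.234  2.158 -1.177  0.39   0.049] t 8.8667
shift [ 0.033 -0.017  0.011] turn [-0.007 -0.029 -0.   ] | dist mm 38.6948597560858 deg 1.6846249823711608 q [ 0.33   0.234  2.158 -1.177  0.39   0.049] t 8.8667
shift [ 0.055 -0.035  0.012] turn [-0.007 -0.029 -0.   ] | dist mm 65.65336784182439 deg 1.6846249823711608 q [ 0.33   0.234  2.158 -1.177  0.39   0.049] t 8.8667
shift [ 0.072 -0.056  0.012] turn [-0.007 -0.029 -0.   ] | dist mm 92.28114090387007 deg 1.6846249823711608 q [ 0.33   0.234  2.158 -1.177  0.39   0.049] t 8.8667
shift [ 0.085 -0.081  0.013] turn [-0.007 -0.029 -0.   ] | dist mm 118.09423814420454 deg 1.6846249823711608 q [ 0.33   0.234  2.158 -1.177  0.39   0.049] t 8.8667
shift [ 0.092 -0.108  0.013] turn [-0.007 -0.029 -0.   ] | dist mm 142.77753537612867 deg 1.6846249823711608 q [ 0.33   0.234  2.158 -1.177  0.39   0.049] t 8.8667
```

View pics/k2.png

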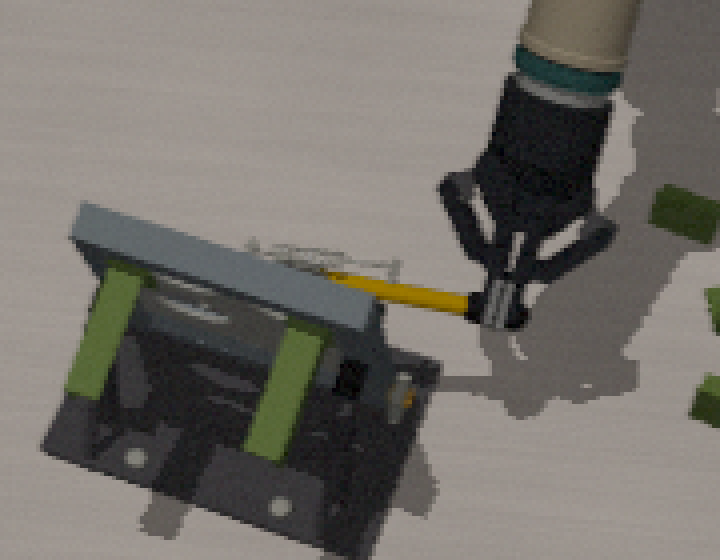

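The foot is being carried, now at about 0.4 rad, but joint 4 is at its range end. I'll ease the tilt to 20° for the rest of the push.

```bash
python3 - <<'E'
from to import *
z=[.342,0,-.94]
t=np.array([-.94,0,-.342])
for q in(.4,.5,.6,.8,1.,1.2):to(W(foot(q,r=138)-t*20),D(z),D([0,1,0]))
E
```

```text
shift [ 0.009 -0.005  0.017] turn [-0.006  0.333 -0.002] | dist mm 20.069250545783248 deg 19.10771532863378 q [ 0.33   0.234  2.158 -1.177  0.39   0.049] t 8.8667
shift [ 0.021 -0.011  0.018] turn [-0.006  0.333 -0.002] | dist mm 29.824054413616775 deg 19.10771532863378 q [ 0.33   0.234  2.158 -1.177  0.39   0.049] t 8.8667
shift [ 0.033 -0.018  0.018] turn [-0.006  0.333 -0.002] | dist mm 41.88579613792167 deg 19.10771532863378 q [ 0.33   0.234  2.158 -1.177  0.39   0.049] t 8.8667
shift [ 0.054 -0.036  0.019] turn [-0.006  0.333 -0.002] | dist mm 67.682479663985 deg 19.10771532863378 q [ 0.33   0.234  2.158 -1.177  0.39   0.049] t 8.8667
shift [ 0.071 -0.058  0.019] turn [-0.006  0.333 -0.002] | dist mm 93.64754592902774 deg 19.10771532863378 q [ 0.33   0.234  2.158 -1.177  0.39   0.049] t 8.8667
shift [ 0.084 -0.082  0.02 ] turn [-0.006  0.333 -0.002] | dist mm 118.97280468859039 deg 19.10771532863378 q [ 0.33   0.234  2.158 -1.177  0.39   0.049] t 8.8667
```

```bash
python3 -m creep '[[0.009,-0.005,0.01,0,0.12,0],[0.015,-0.008,0.017,0,0.24,0],[0.021,-0.011,0.018,0,0.333,0],[0.033,-0.018,0.018,0,0.333,0],[0.044,-0.027,0.019,0,0.333,0],[0.054,-0.036,0.019,0,0.333,0],[0.054,-0.036,0.019,0,0.333,0]]'
python3 - <<'E'
from to import *
a=arm.get_image("scene")[200:340,260:440].repeat(4,0).repeat(4,1)
cv2.imwrite("pics/k3.png",a)
z=[.342,0,-.94]
t=np.array([-.94,0,-.342])
for q in(.6,.8,1.,1.2,1.4):to(W(foot(q,r=138)-t*20),D(z),D([0,1,0]))
E
```

```text
time: 9.45
eef_pos: [519.5, 105.5, 77.7]
eef_rot: [0.17, 0.126, 0.977, -0.025]
wrist_force: [-1.1, -0.7, -0.0]
gripper_width: -0.1
shift [-0.02   0.019 -0.009] turn [-0.008 -0.002 -0.005] | dist mm 28.739714479935703 deg 0.5461002140087708 q [ 0.166  0.262  2.08  -0.305  0.502 -0.903] t 9.5
shift [-0.     0.001 -0.001] turn [-0.008 -0.002 -0.005] | dist mm 1.791410419892352 deg 0.5461002140087708 q [ 0.166  0.262  2.08  -0.305  0.502 -0.903] t 9.5
shift [ 0.016 -0.02   0.005] turn [-0.008 -0.002 -0.005] | dist mm 26.33719771719538 deg 0.5461002140087708 q [ 0.166  0.262  2.08  -0.305  0.502 -0.903] t 9.5
shift [ 0.027 -0.045  0.01 ] turn [-0.008 -0.002 -0.005] | dist mm 53.57271694086195 deg 0.5461002140087708 q [ 0.166  0.262  2.08  -0.305  0.502 -0.903] t 9.5
shift [ 0.034 -0.072  0.012] turn [-0.008 -0.002 -0.005] | dist mm 80.28595705751911 deg 0.5461002140087708 q [ 0.166  0.262  2.08  -0.305  0.502 -0.903] t 9.5
```

View pics/k3.png

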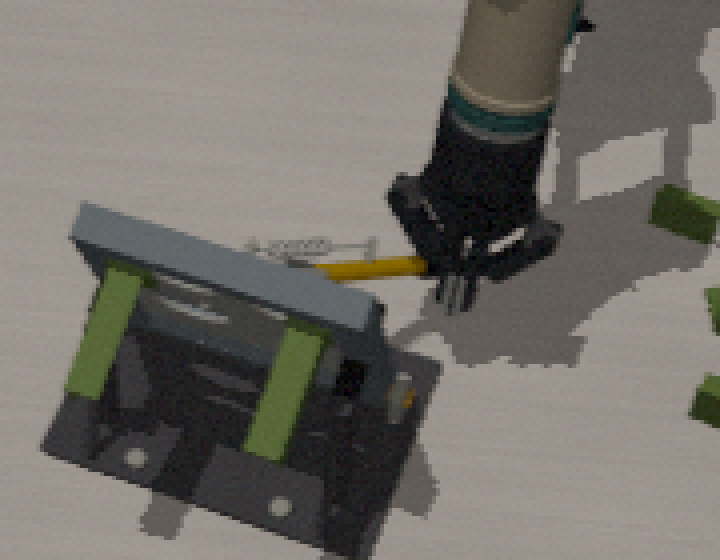

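The leg is at about 0.8 rad and the frame hasn't moved. I'll continue over centre.

```bash
python3 -m creep '[[0.008,-0.01,0.003,0,0,0],[0.016,-0.02,0.005,0,0,0],[0.022,-0.033,0.008,0,0,0],[0.027,-0.045,0.01,0,0,0],[0.027,-0.045,0.01,0,0,0],[0.027,-0.045,0.01,0,0,0],[0.027,-0.045,0.01,0,0,0]]'
python3 - <<'E'
from to import *
a=arm.get_image("scene")[200:340,240:420].repeat(4,0).repeat(4,1)
cv2.imwrite("pics/k4.png",a);print(arm.sense()["eef_pos"])
cv2.imwrite("pics/k4t.png",arm.get_image("top")[130:280,220:390].repeat(4,0).repeat(4,1))
E
```

```text
time: 10.08
eef_pos: [490.1, 69.7, 61.2]
eef_rot: [0.173, 0.124, 0.977, -0.024]
wrist_force: [0.3, 0.0, 0.2]
gripper_width: -0.0
[490.131  69.799  61.12 ]
```

View pics/k4.png

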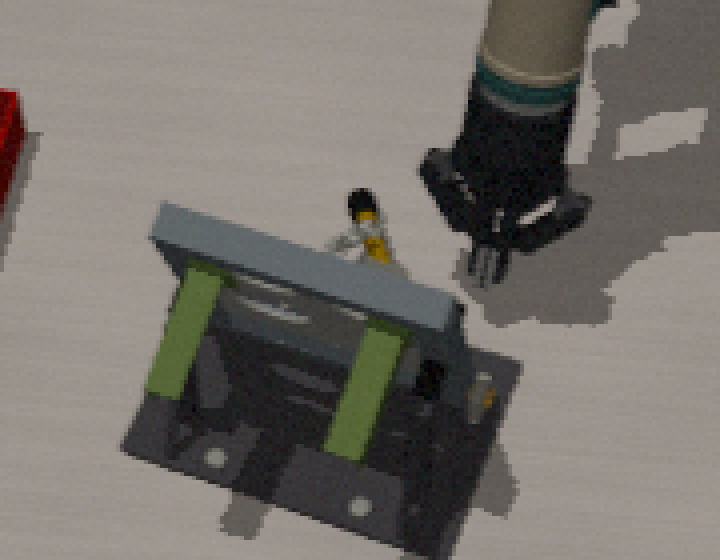

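View pics/k4t.png

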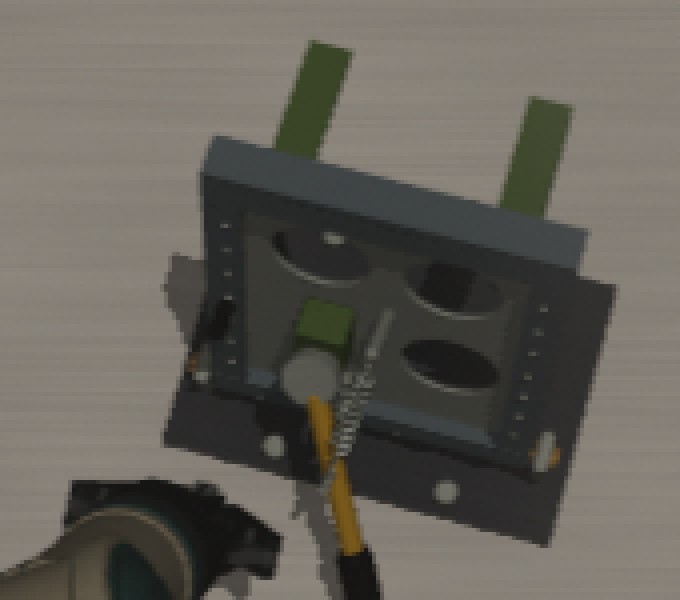

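The kickstand has snapped forward and down, with its foot at scene (330,249), and the frame still leans. I'll check this against the stop angle.

```bash
python3 - <<'E'
from to import *
for q in(1.8,1.87,1.951): print(q,proj("scene",[W(foot(q)),W(foot(q,r=112))]).round(1).tolist(),foot(q))
# rail grasp at leaning
up=fr(np.array([0,0,235]))
zt=-R.from_euler('y',.3).apply([0,0,1])
print(W(up))
# grasp: TCP 10 mm below rail top => along frame
for h in (235+90,235+25,235-5): to(W(fr(np.array([0,0,h]))),D(zt),D([1,0,0]))
to(W([-60,60,200]))
E
```

```text
1.8 [[337.6, 251.6], [337.3, 255.6]] [-120.066   -4.308   41.441]
1.87 [[334.2, 250.8], [334.7, 255.1]] [-117.975  -14.509   43.241]
1.951 [[330.2, 250.0], [331.7, 254.4]] [-114.888  -26.038   45.898]
[619.395 -48.053 254.504]
shift [-0.266 -0.083 -0.2  ] turn [0.505 0.513 1.506] | dist mm 343.02598995100544 deg 95.64726294428569 q [ 0.085  0.242  2.186 -0.308  0.4   -0.968] t 10.1833
shift [-0.227 -0.083 -0.148] turn [0.505 0.513 1.506] | dist mm 283.2413361977465 deg 95.64726294428569 q [ 0.085  0.242  2.186 -0.308  0.4   -0.968] t 10.1833
shift [-0.209 -0.082 -0.124] turn [0.505 0.513 1.506] | dist mm 256.50557909653105 deg 95.64726294428569 q [ 0.085  0.242  2.186 -0.308  0.4   -0.968] t 10.1833
shift [-0.071 -0.023 -0.122] turn [0. 0. 0.] | dist mm 142.96282035507852 deg 0.0 q [ 0.085  0.242  2.186 -0.308  0.4   -0.968] t 10.1833
```

The foot matches the down stop: predicted (330.2,250.0) at 1.951, seen at about (330,249). Now I'll lift off and go over the rail with the jaws across it.

```bash
python3 - <<'E'
from to import *
to([460,60,350])
E
```

```text
shift [-0.074 -0.018 -0.28 ] turn [0. 0. 0.] | dist mm 290.69479177521134 deg 0.0 q [ 0.085  0.242  2.186 -0.308  0.4   -0.968] t 10.1833
```

```bash
python3 -m creep '[[-0.018,-0.004,-0.04,0,0,0],[-0.036,-0.01,-0.12,0,0,0],[-0.074,-0.018,-0.28,0.505,0.513,1.506],[-0.074,-0.018,-0.28,0.505,0.513,1.506],[-0.074,-0.018,-0.28,0.505,0.513,1.506],[-0.074,-0.018,-0.28,0.505,0.513,1.506],[-0.074,-0.018,-0.28,0.505,0.513,1.506],[-0.074,-0.018,-0.28,0.505,0.513,1.506]]' 1
python3 - <<'E'
from to import *
zt=-R.from_euler('y',.3).apply([0,0,1])
to(W(fr(np.array([0,0,235+95]))),D(zt),D([1,0,0]))
E
```

```text
time: 10.85
eef_pos: [462.4, 60.6, 358.6]
eef_rot: [0.051, 0.462, 0.883, -0.056]
wrist_force: [1.5, -0.0, -0.2]
gripper_width: 85.6
shift [-0.196  0.087  0.037] turn [0.293 0.283 0.825] | dist mm 217.825109126515 deg 52.71355053483605 q [ 0.094  0.058  1.513 -0.15   1.546 -0.511] t 10.85
```

```bash
python3 -m creep '[[-0.196,0.087,0.037,0.293,0.283,0.825],[-0.196,0.087,0.037,0.293,0.283,0.825],[-0.196,0.087,0.037,0.293,0.283,0.825],[-0.196,0.087,0.037,0.293,0.283,0.825],[-0.196,0.087,0.037,0.293,0.283,0.825],[-0.196,0.087,0.037,0.293,0.283,0.825],[-0.196,0.087,0.037,0.293,0.283,0.825],[-0.196,0.087,0.037,0.293,0.283,0.825]]'
python3 - <<'E'
from to import *
zt=-R.from_euler('y',.3).apply([0,0,1])
to(W(fr(np.array([0,0,235+95]))),D(zt),D([1,0,0]))
to(W(fr(np.array([0,0,220]))),D(zt),D([1,0,0]))
cv2.imwrite("pics/r1.png",arm.get_image("scene")[180:330,240:420].repeat(4,0).repeat(4,1))
E
```

```text
time: 11.52
eef_pos: [645.9, -56.3, 329.7]
eef_rot: [-0.124, 0.781, 0.604, -0.1]
wrist_force: [-1.0, 0.1, -0.1]
gripper_width: 85.7
shift [ 0.001 -0.005 -0.015] turn [-0.019  0.005 -0.004] | dist mm 15.664068779283728 deg 1.1709240312279878 q [-0.2    0.55   0.905  0.011  2.006  0.056] t 11.5167
shift [ 0.002 -0.002  0.095] turn [-0.019  0.005 -0.004] | dist mm 95.12305677404625 deg 1.1709240312279878 q [-0.2    0.55   0.905  0.011  2.006  0.056] t 11.5167
```

View pics/r1.png

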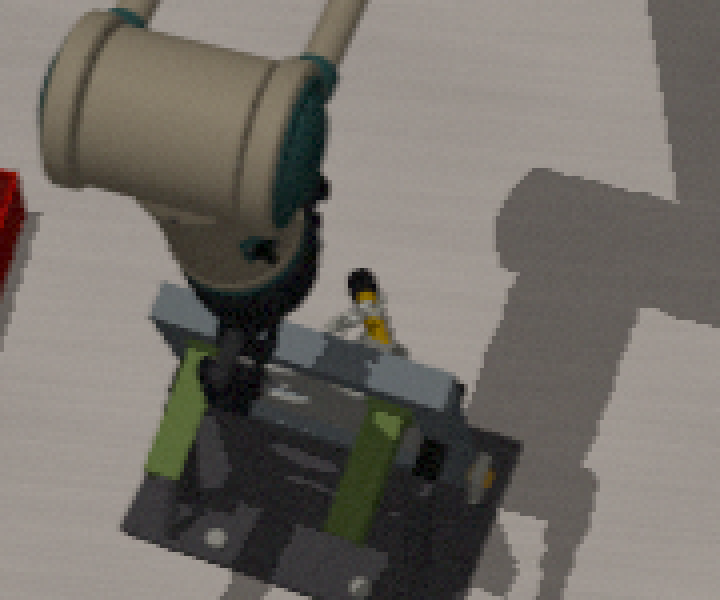

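```bash
python3 - <<'E'
from to import *
s=arm.sense();Rr=rot(s["eef_rot"]);p=s["eef_pos"]
X=[p,p+Rr.apply([0,45,0]),p-Rr.apply([0,45,0]),W(fr(np.array([0,0,235])))]
u=proj("scene",X);print(((u-[240,180])*4).round())
E
```

```text
[[280. 312.]
 [254. 381.]
 [305. 244.]
 [300. 342.]]
```

The visible finger is within a few pixels of its expected place, and there is about 35 mm of room to the longerons. I'll go down along the frame.

```bash
python3 -m creep '[[0.002,-0.003,0.03,-0.019,0.005,-0.004],[0.002,-0.003,0.06,-0.019,0.005,-0.004],[0.002,-0.002,0.085,-0.019,0.005,-0.004],[0.002,-0.002,0.095,-0.019,0.005,-0.004],[0.002,-0.002,0.095,-0.019,0.005,-0.004],[0.002,-0.002,0.095,-0.019,0.005,-0.004]]'
python3 - <<'E'
from to import *
zt=-R.from_euler('y',.3).apply([0,0,1])
to(W(fr(np.array([0,0,220]))),D(zt),D([1,0,0]))
cv2.imwrite("pics/r2.png",arm.get_image("scene")[180:330,240:420].repeat(4,0).repeat(4,1))
cv2.imwrite("pics/r2t.png",arm.get_image("top")[130:280,220:390].repeat(4,0).repeat(4,1))
E
```

```text
time: 12.07
eef_pos: [614.1, -45.2, 243.7]
eef_rot: [-0.116, 0.779, 0.61, -0.09]
wrist_force: [0.6, -0.7, -0.4]
gripper_width: 85.6
shift [-0.001  0.002  0.003] turn [0.005 0.002 0.007] | dist mm 4.088242365954696 deg 0.5124821190853056 q [-0.195  0.501  1.19   0.015  1.746  0.048] t 12.0667
```

View pics/r2.png

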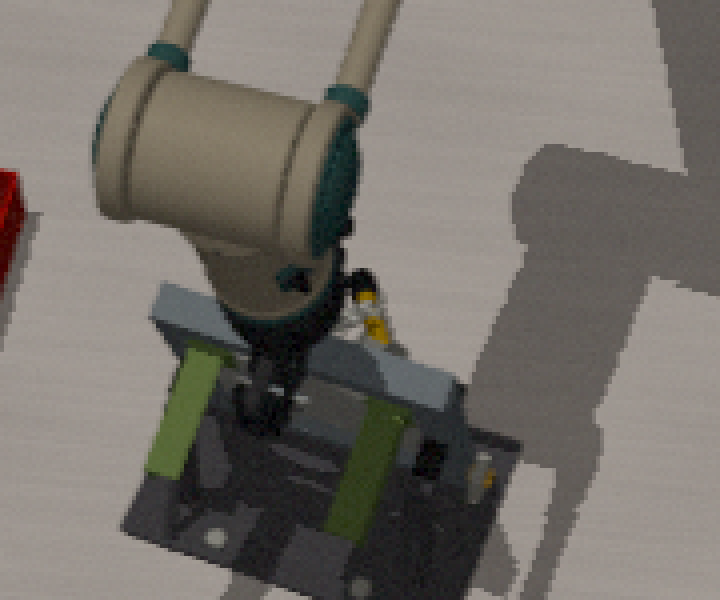

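The back finger is down between the two longerons at (265,405), and the rail is between the jaws. I'll close on it.

```bash
python3 -m creep '[[-0.001,0.002,0.002,0,0,0],[-0.001,0.002,0.002,0,0,0],[-0.001,0.002,0.002,0,0,0],[-0.001,0.002,0.002,0,0,0],[-0.001,0.002,0.002,0,0,0],[-0.001,0.002,0.002,0,0,0],[-0.001,0.002,0.002,0,0,0]]' -1 50
python3 - <<'E'
from to import *
s=arm.sense();print(s["moment"])
for l in(.3,.2,.1,.0,-.01):
    zt=-R.from_euler('y',l).apply([0,0,1]); to(W(fr(np.array([0,0,218]),l)),D(zt),D([1,0,0]))
E
```

```text
time: 12.75
eef_pos: [615.3, -47.1, 240.7]
eef_rot: [-0.116, 0.779, 0.609, -0.09]
wrist_force: [2.3, -0.4, 1.2]
gripper_width: 24.3
[-0.128 -0.341 -0.341]
shift [ 0.    -0.     0.003] turn [0.005 0.001 0.006] | dist mm 2.597501184945529 deg 0.4471897785237753 q [-0.197  0.504  1.192  0.014  1.741  0.047] t 12.75
shift [ 0.    -0.022  0.004] turn [-0.095  0.001  0.006] | dist mm 22.09931401907486 deg 5.434818309210144 q [-0.197  0.504  1.192  0.014  1.741  0.047] t 12.75
shift [ 0.    -0.043  0.007] turn [-0.195  0.001  0.006] | dist mm 43.88847698369854 deg 11.159322093197812 q [-0.197  0.504  1.192  0.014  1.741  0.047] t 12.75
shift [ 0.    -0.065  0.012] turn [-0.295  0.     0.006] | dist mm 65.61887684517212 deg 16.887262559578964 q [-0.197  0.504  1.192  0.014  1.741  0.047] t 12.75
shift [ 0.    -0.067  0.013] turn [-0.305  0.     0.006] | dist mm 67.78470292461358 deg 17.460115422408787 q [-0.197  0.504  1.192  0.014  1.741  0.047] t 12.75
```

The grip width is 24.3 mm, so the rail is held. I'll draw it up along its arc, first to about 0.05 rad.

```bash
python3 -m creep '[[0,-0.008,0,-0.035,0,0],[0,-0.017,0.001,-0.078,0,0],[0,-0.027,0.002,-0.122,0,0],[0,-0.037,0.003,-0.167,0,0],[0,-0.046,0.005,-0.21,0,0],[0,-0.054,0.007,-0.25,0,0],[0,-0.054,0.007,-0.25,0,0],[0,-0.054,0.007,-0.25,0,0]]'
python3 - <<'E'
from to import *
s=arm.sense();print(s["moment"],s["wrist_force"])
for l in(.05,.02,.0,-.01):
    zt=-R.from_euler('y',l).apply([0,0,1]); to(W(fr(np.array([0,0,220.5]),l)),D(zt),D([1,0,0]))
cv2.imwrite("pics/u1.png",arm.get_image("scene")[180:330,240:420].repeat(4,0).repeat(4,1))
E
```

```text
time: 13.42
eef_pos: [562.8, -33.5, 250.0]
eef_rot: [-0.018, 0.788, 0.616, -0.013]
wrist_force: [2.4, 1.7, 0.2]
gripper_width: 24.2
[ 0.066 -0.577 -0.349] [2.383 1.705 0.177]
shift [-0.  0. -0.] turn [ 0.005 -0.001  0.006] | dist mm 0.23224050074809072 deg 0.45911372546772056 q [-0.186  0.28   1.488  0.004  1.418  0.057] t 13.4167
shift [-0.    -0.007 -0.   ] turn [-0.025 -0.001  0.006] | dist mm 6.588318120703927 deg 1.478870648165251 q [-0.186  0.28   1.488  0.004  1.418  0.057] t 13.4167
shift [-0.    -0.011  0.   ] turn [-0.045 -0.002  0.006] | dist mm 10.993745166164805 deg 2.6052579999916037 q [-0.186  0.28   1.488  0.004  1.418  0.057] t 13.4167
shift [-0.    -0.013  0.   ] turn [-0.055 -0.002  0.006] | dist mm 13.196479399582081 deg 3.173698683228194 q [-0.186  0.28   1.488  0.004  1.418  0.057] t 13.4167
```

View pics/u1.png

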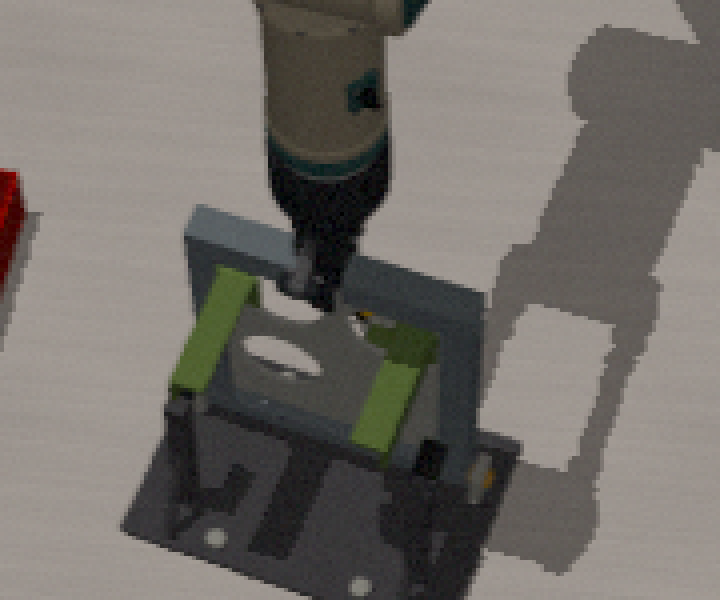

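The frame follows, with a back pull of about 2 N on the tool. Now slowly to plumb, watching the force rise.

```bash
python3 -m creep '[[0,-0.002,0,-0.01,0,0],[0,-0.004,0,-0.02,0,0],[0,-0.006,0,-0.03,0,0],[0,-0.008,0,-0.038,0,0],[0,-0.008,0,-0.038,0,0],[0,-0.008,0,-0.038,0,0]]'
python3 - <<'E'
from to import *
s=arm.sense();print(s["moment"],s["wrist_force"],D([1,0,0])@s["wrist_force"],np.degrees(0),rot(s["eef_rot"]).apply([0,0,1]))
E
python3 -m creep '[[0,-0.001,0,-0.005,0,0],[0,-0.002,0,-0.01,0,0],[0,-0.002,0,-0.01,0,0],[0,-0.002,0,-0.01,0,0]]'
python3 - <<'E'
from to import *
s=arm.sense();print(s["moment"],s["wrist_force"],D([1,0,0])@s["wrist_force"],rot(s["eef_rot"]).apply([0,0,1]))
to(W(fr(np.array([0,0,220.5]),0)),[0,0,-1],D([1,0,0]))
E
```

```text
time: 13.97
eef_pos: [555.0, -31.5, 250.2]
eef_rot: [-0.004, 0.788, 0.616, -0.002]
wrist_force: [1.4, 4.7, 3.8]
gripper_width: 24.3
[ 0.54  -0.358 -0.499] [1.43  4.672 3.834] 0.23149005494625405 0.0 [-0.007  0.004 -1.   ]
time: 14.3
eef_pos: [553.1, -31.0, 250.2]
eef_rot: [0.0, 0.788, 0.616, 0.001]
wrist_force: [2.2, 5.0, 5.0]
gripper_width: 24.3
[ 0.579 -0.287 -0.475] [2.17  4.992 5.024] 0.8698601578076469 [ 0.002  0.001 -1.   ]
shift [-0.    -0.001 -0.   ] turn [ 0.002 -0.002  0.006] | dist mm 1.009596372636525 deg 0.39432129941472477 q [-0.183  0.24   1.543  0.002  1.357  0.06 ] t 14.3
```

```bash
python3 -m creep '[[0,-0.001,0,-0.003,0,0],[0,-0.002,0,-0.005,0,0],[0,-0.002,0,-0.005,0,0],[0,-0.002,0,-0.005,0,0],[0,-0.002,0,-0.005,0,0]]'
python3 - <<'E'
from to import *
s=arm.sense();print(s["moment"],s["wrist_force"],D([1,0,0])@s["wrist_force"],rot(s["eef_rot"]).apply([0,0,1]))
to(W(fr(np.array([0,0,220.5]),0)),[0,0,-1],D([1,0,0]))
E
```

```text
time: 14.72
eef_pos: [552.1, -30.8, 250.2]
eef_rot: [0.003, 0.788, 0.616, 0.003]
wrist_force: [4.4, 4.6, 4.7]
gripper_width: 24.4
[ 0.517 -0.496 -0.412] [4.419 4.566 4.669] 3.15391663718224 [ 0.009 -0.    -1.   ]
shift [-0.  0. -0.] turn [ 0.009 -0.002  0.006] | dist mm 0.3131327025125585 deg 0.6254721248569128 q [-0.182  0.235  1.55   0.001  1.348  0.061] t 14.7167
```

The tool moved only 1 mm of the 2 mm asked and the force rose by 2.3 N, so the foot is probably on the bench. I'll press a little more without turning.

```bash
python3 -m creep '[[0,-0.001,0,0,0,0],[0,-0.002,0,0,0,0],[0,-0.003,0,0,0,0],[0,-0.003,0,0,0,0],[0,-0.003,0,0,0,0],[0,-0.003,0,0,0,0]]'
python3 - <<'E'
from to import *
s=arm.sense();print(s["moment"],s["wrist_force"],D([1,0,0])@s["wrist_force"],rot(s["eef_rot"]).apply([0,0,1]))
to(W(fr(np.array([0,0,220.5]),0)),[0,0,-1],D([1,0,0]))
cv2.imwrite("pics/u2.png",arm.get_image("scene")[180:330,240:420].repeat(4,0).repeat(4,1))
cv2.imwrite("pics/u2t.png",arm.get_image("top")[150:300,220:420].repeat(4,0).repeat(4,1))
E
```

```text
time: 15.22
eef_pos: [551.3, -30.6, 250.2]
eef_rot: [0.005, 0.788, 0.616, 0.005]
wrist_force: [8.6, 3.7, 0.4]
gripper_width: 23.9
[ 0.383 -1.054 -0.392] [8.629 3.665 0.439] 7.456108473191811 [ 0.013 -0.001 -1.   ]
shift [-0.     0.001 -0.   ] turn [ 0.013 -0.002  0.006] | dist mm 0.9027771384196719 deg 0.8404016323847238 q [-0.182  0.232  1.554  0.001  1.342  0.061] t 15.2167
```

View pics/u2.png

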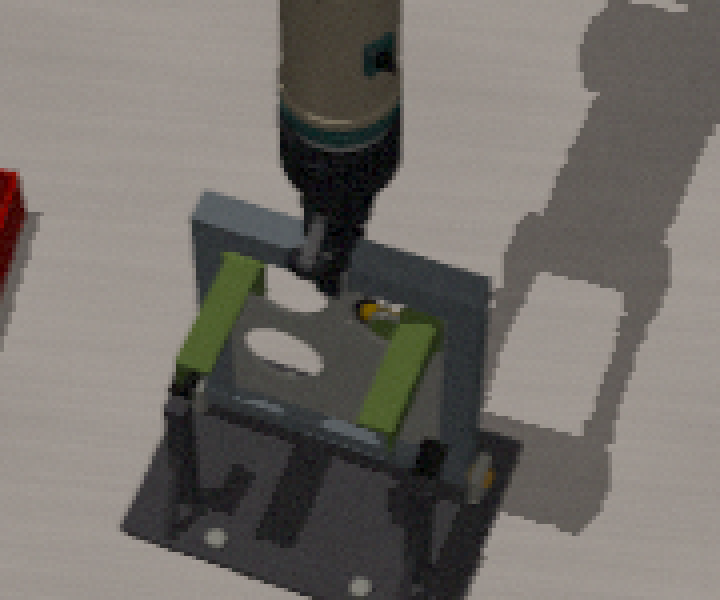

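View pics/u2t.png

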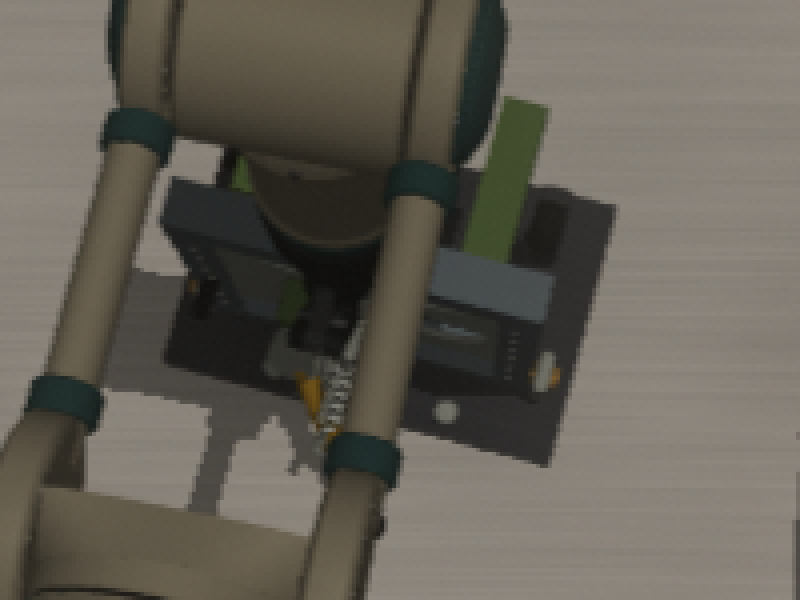

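The force is now 7.5 N towards the back and the tool moved 0.8 mm of 3 mm, so the foot bears. I'll check the lean independently by triangulating the rail's right end corners in both views, and check that everything else is in place.

```bash
python3 - <<'E'
from to import *
a=lambda x,y:(220+x/4-.4,150+y/4-.4); b=lambda x,y:(240+x/4-.4,180+y/4-.4)
inv=lambda X:R.from_euler('z',-yw).apply(X-O)
for nm,u,v in(("top back R",b(192,222),a(553,274)),("top front R",b(206,192),a(546,317)),("top back L",b(490,278),a(172,178)),):
    X,e=tri(u,v);print(nm,inv(X),e)
for l in(.03,0,-.03):print(l,(4*(proj("scene",[W(fr(np.array([s,y,235.]),l)) for s,y in((12.5,-100),(-12.5,-100),(12.5,100))])-[239.6,179.6])).round().tolist(),(4*(proj("top",[W(fr(np.array([s,y,235.]),l)) for s,y in((12.5,-100),(-12.5,-100),(12.5,100))])-[219.6,149.6])).round().tolist())
s=arm.sense();print(s["wrist_force"],s["gripper_width"],s["qvel"].max(),s["time"])
cv2.imwrite("pics/fin.png",arm.get_image("scene"))
E
```

```text
top back R [ 10.877 -99.116 260.396] 0.8785520996594139
top front R [-12.309 -99.989 263.206] 1.7486177551434616
top back L [  2.62   98.168 286.734] 6.740961323604058
0.03 [[186.0, 228.0], [201.0, 198.0], [477.0, 319.0]] [[560.0, 256.0], [548.0, 303.0], [177.0, 157.0]]
0 [[190.0, 220.0], [205.0, 190.0], [481.0, 310.0]] [[557.0, 269.0], [544.0, 317.0], [173.0, 170.0]]
-0.03 [[194.0, 211.0], [209.0, 182.0], [484.0, 301.0]] [[553.0, 283.0], [541.0, 331.0], [169.0, 183.0]]
[8.793 2.655 0.992] 24.13484994669721 0.0016045791222882096 15.3167
```

View pics/fin.png

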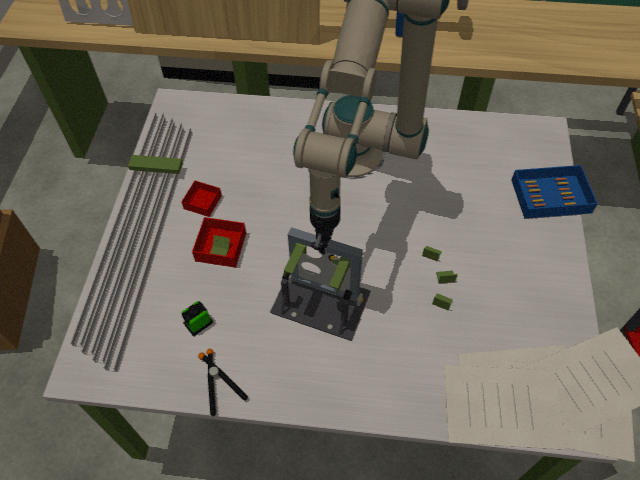

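Right-end corners give x = +10.9 and −12.3 mm against ±12.5 mm at plumb, so the lean is within about 0.005 rad. The left-back corner pick was bad (6.7 mm ray miss), so I dropped it. The bent clip is in the bin, and the three good clips and the laser are where they were. Force and pose are steady, so I'm handing in.

```bash
python3 - <<'E'
from cell import arm
print(arm.close_job()); s=arm.sense();print(s["time"],s["wrist_force"],s["eef_pos"])
E
```

```text
the job is handed in; nothing more can be done
None
the job is handed in; nothing more can be done
```

I put the bent clip in the larger red bin and pushed the kickstand over centre until it snapped down while the frame still leaned. I then drew the frame up by its rail and handed in at about 15.3 s, still gripping it. No verdict was reported.

**Final checks**
- **Hold:** the gripper held the rail at 24 mm, with about 7.5 N of back-push on the tool. The frame stalled with under 1 mm of movement for the last 3 mm commanded. I take that as the foot bearing on the bench at roughly 10 N; I inferred this and did not measure it directly.
- **Kickstand:** its foot matched the down-stop position within about 1 px before I drew the frame up.
- **Bystanders:** the bent clip was seen in the bin. The three good clips and the laser level looked unmoved in the last picture.

**Lean readings that disagreed**
- **Cameras:** two right-end rail corners put the frame within about 0.005 rad of plumb.
- **Tool tilt:** it read about −0.013 rad. Both readings are inside the ±0.035 limit.
- **Left-back corner:** the rays missed each other by 6.7 mm, so I did not use that point.

During the kickstand push, joint 4 came to the edge of its range, so I finished with less tilt.

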